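Return the punch and press the label holder home

ROBOT

A 6-joint arm with a two-finger parallel gripper is mounted at the origin on the work surface. World frame = base frame: x ahead of the robot, y to its left, z up, the work surface at z = 0. Lengths are in m, angles in rad, forces in N, time in s.
With the tool pointing down it reaches from about 0.25 to 0.85 m from the base axis. Payload 12.5 kg.
Tool frame: the origin (TCP) lies midway between the tips of the shut fingers; the grasp point (between the pads) lies 19 mm behind it; z points along the fingers, y is the line along which they close (so a half turn about z gives the same grasp; the last joint's range is limited). The gripper opens to 93 mm and grips with 3 to 60 N. Pads are 15 mm wide; open, the fingers measure 128 mm over their backs; the gripper's body (75 mm by 188 mm) begins 65 mm behind the grasp point.
Start: joints at [1.17, 0.351, 1.652, -0, 1.139, -0.085], TCP at [0.171, 0.523, 0.219] pointing down, gripper open.
Joint ranges: [-2.75, 2.75], [-0.79, 2.1], [0.01, 2.65], [-1.57, 4.71], [0.07, 3.14], [-2.87, 2.87]. Speed limits (rad/s): [2.22, 2.22, 2.79, 3.14, 3.14, 3.14].

INTERFACE

Orientations are given as a unit quaternion [w, x, y, z].
In Python, from station import r, get_image, camera_model, order gives the robot as it stands. The module is installed in compiled form; this text tells all that it offers.
- The arm moves only by the tool arm_command, never from a script. Its argument "steps" is a list of rows, each a list of 6 numbers: the shift along the tool's x, y, z in m, then the turn, a rotation vector about the tool's x, y, z in degrees. A call has 1 to 5 rows; each row is the pose to reach, as a shift and turn from the pose commanded when the call began, along the tool's axes at that moment; what a row does not reach only later rows make up. A row lasts 1/10 s, in which the tool goes at most 50 mm and 8.59 degrees, less where a joint would pass 70% of its speed; a pose out of reach is approached as far as the arm can. A call with a gripper value outside its range is refused whole. "grip" is the closure, from -1 (fully open) to 1 (shut), set as the call begins (left out, the last holds). The fingers move at their own pace and stop on an object; "squeeze" is the grip in N (left out, the last holds). Time passes only in rows, so rows that repeat a pose let the fingers close. It gives the time, the measured TCP pose, the force, the opening and the grip force at its end, in the units of the state.
- r.get_state(): the state, without advancing time (a new reading comes with each control period).
- get_image(name): name is "scene" or "top" or "wrist"; returns the picture (384x512x3 uint8, red, green, blue); there is no depth.
- camera_model(name): a dict with "K" (3x3 intrinsics, pixels), "position" and "orientation" of the camera in the world. Camera axes: x right, y down, z forward; pixel columns grow to the right and rows downward; lengths in m; the calibration is good to about 2 mm. A picture is of the moment at which its call begins: read the wrist's pose just before it. camera_model takes no time and is no camera call; for the wrist camera it gives the pose at the moment of the call.
- order.finish_job(): hands the job in; it is judged then, once.
The state is a dict: "time": time; "qpos": joint angles; "joint_velocities": joint speeds; "joint_efforts": joint torques, N m; "eef_pos": TCP position; "tcp_rot": TCP orientation; "wrist_force": force on the tool from outside, world axes, zero at the start; "wrist_torque": the same for the moment, N m; "gripper_width": finger opening in m; "grip_force": force on a finger pad.
Only numpy, scipy, OpenCV 4.12 (cv2) and the standard library are available. Lean on these libraries where they do the work, as an engineer would, in place of code of your own. Each camera call takes 0.05 s, during which the arm holds its last target. There are 200 camera calls.

TASK

Take the loose round punch out of its sloping rest, stand it upright, point down, in the empty cup of the tool rack and let go of it. Then stand the label holder on the rack's front ledge, push its tongue straight in under the lip against the spring clip until it is fully home with its face flush against the lip, and finish while still holding it pressed there, because the spring pushes it out again if you let go. Do not shift the other tools and things lying on the bench.

Things in the scene. Friction and masses are not known exactly. Their poses are not given: they have to be found in the camera images.
- rack: steel tool rack, fixed to the bench. Origin on the bench under the middle of the lip's front face; x inward (pushing direction, away from the robot), y along the lip to the left, z up. Base plate x -75 to 140, y +-110, 8 mm thick. Behind the lip, at x = 105 and y = -70, 0, 70 mm, stand three equal square cups in varying order: two hold fixed tools up to 160 mm high, one is empty.
- slot (a point): middle of the slot's mouth under the lip: rack x = 0, y = 0, z = 28.5 mm. Lip: bar 210 long (y), x 0 to 10, z 33 to 60 mm. The front ledge below it is flat, top at z = 24 mm, from x = -75 mm inward and on under the lip, so the slot is 9 mm high. It is open only for y within +-36 mm (72 wide), solid steel to either side. Axes as the rack.
- clip (a joint): spring clip behind the lip: upright steel plate 64 wide whose front stands at rack x = 27 mm when free (0). The value is how far it is pushed inward, m, range 0 to 0.010. It pushes back with 2 N at 0 plus 0.5 N per mm. A fully home label holder, its face stopped by the lip, pushes it to 0.008.
- cup_empty: the empty cup on the rack: upright square steel tube 30 x 30 mm outside, 24 x 24 mm inside, 80 mm high, closed by a 3 mm floor. Origin at the centre of its underside (8 mm above the bench); z up, sides along the rack's x and y.
- rest: fixed rest: wooden base 110 x 70 x 10 mm with a square steel sleeve (26 mm outside, 20 mm inside, 60 mm long) leaning 0.52 rad from vertical towards the rest's -x side. Origin at the centre of the base's underside. It stands on one side of the rack and the label holder on the other; which side varies.
- punch: round steel punch, 170 mm long, 14 mm diameter, the lowest 30 mm tapering to a 6 mm blunt point; about 0.18 kg. Origin at the point, z along the punch to its head. It starts in the sleeve of the rest, point down, leaning 0.52 rad, standing about 110 mm out of the sleeve.
- punch_head (a point): centre of the punch's flat head, 170 mm along its z from the point.
- label_holder: aluminium label holder, 0.18 kg, loose on the bench: upright face block 30 thick (x), 60 wide (y), 45 mm high; flat tongue 5 thick, 60 wide, reaching 35 mm rearward (+x) from its foot. Origin on the underside, middle of the block's rear plane: block x -30 to 0, tongue 0 to 35. Grip its 60 mm width from above at x about -16 so the fingers clear the lip. Home: origin at rack x 0, y 0, z 24.
- hammer: hammer lying on the bench, not to be shifted; origin near the middle of its underside
- tin: closed metal can, 60 mm diameter, 70 high, not to be shifted; origin at its underside centre
- jar: brown glass jar, 64 mm diameter, 85 high, not to be shifted; origin at its underside centre
- offcut: steel offcut block 60 x 40 x 20 mm, not to be shifted; origin at its underside centre
- brush: hand brush lying on the bench, not to be shifted; origin near the middle of its underside
- flat_bar: flat steel bar 200 x 25 x 8 mm lying on the bench, not to be shifted; origin at its underside centre
- stamp: square steel bar stamp 14 x 100 x 14 mm lying on the bench, not to be shifted; origin at its underside centre
There are look-alikes about, which are no part of the job. What is shaped like the label_holder but blue, green or turquoise is not meant.

How it is judged:
By the outcome, as a careful person would: the job done as asked, in the order asked, and still so for the second after the job is handed in, while the arm keeps its last pose, push and grip.
It also fails if it takes over 72 s, if anything falls off the work surface, if the arm or the gripper's body presses on something with over 40 N, if the wrist force passes 120 N, or if a joint passes its speed limit or range.

## Working session

There is one attempt and no reset: what is moved stays moved. The work goes in short steps, Python scripts to look and compute and a tool call to move; the robot and the scene stay as the last step left them, time stands still between calls to the robot, and variables do not carry over. Pictures are saved under pics/ and viewed, at most 10 in all, crops included, and the job is handed in when it is done.

Besides the shell and the picture viewer there is one more tool, called after "Call:" as name(argument=value, ...), one argument or row to a line, values as JSON. arm_command: Moves the arm, as the interface text tells. Its arguments: {"type":"object","properties":{"steps":{"type":"array","items":{"type":"array","items":{"type":"number"}}},"grip":{"type":"number"},"squeeze":{"type":"number"}},"required":["steps"]}

```bash
mkdir -p pics; cat > h.py <<'E'
import numpy as np, cv2
from scipy.spatial.transform import Rotation as R
from station import r, get_image, camera_model, order
def rot(q): return R.from_quat([q[1],q[2],q[3],q[0]])
def snap(n,f):
    m=camera_model(n); im=get_image(n); cv2.imwrite('pics/'+f,im[:,:,::-1]); return im,m
def ray(m,u,v):
    d=np.linalg.inv(m['K'])@[u,v,1]; return np.array(m['position']), rot(m['orientation']).apply(d)
def plane(m,u,v,z):
    o,d=ray(m,u,v); return o+d*(z-o[2])/d[2]
def proj(m,p):
    c=rot(m['orientation']).inv().apply(np.array(p)-m['position']); q=np.array(m['K'])@c.T if c.ndim==1 else (np.array(m['K'])@c.T)
    return (q[:2]/q[2]).T
def tri(m1,a,m2,b):
    o1,d1=ray(m1,*a);o2,d2=ray(m2,*b)
    s=np.linalg.lstsq(np.c_[d1,-d2],o2-o1,rcond=None)[0]
    p,q=o1+s[0]*d1,o2+s[1]*d2
    return (p+q)/2,np.linalg.norm(p-q)
E
python3 - <<'E'
from h import *
import pickle
np.set_printoptions(precision=4,suppress=True)
a,ma=snap('scene','s0.png');b,mb=snap('top','t0.png')
pickle.dump((a,ma,b,mb),open('v0.pkl','wb'))
cv2.imwrite('pics/both0.png',np.hstack([cv2.resize(x[:,:,::-1],(400,300)) for x in (a,b)]))
for n,m in(('s',ma),('t',mb)): print(n,m['K'][0][0],m['position'],rot(m['orientation']).as_matrix()[:,2])
print(r.get_state())
E
```

```text
s 470.0471033901749 [1.3154 0.3386 1.2532] [-0.5577 -0.2408 -0.7944]
t 497.10515628780297 [0.3704 0.0124 1.522 ] [ 0.1089 -0.0068 -0.994 ]
{'time': 0.1, 'qpos': array([ 1.1704,  0.3512,  1.6524,  0.    ,  1.1391, -0.0846]), 'joint_velocities': array([ 0.0009, -0.0006, -0.0018, -0.0009,  0.0013, -0.0007]), 'joint_efforts': array([  0.0005, -49.8023, -28.5712,   0.07  ,   0.0238,  -0.    ]), 'eef_pos': array([0.1707, 0.5225, 0.2182]), 'tcp_rot': array([-0.0001,  0.1572,  0.9876, -0.0005]), 'wrist_force': array([0.275 , 0.6362, 0.2047]), 'wrist_torque': array([ 0.    , -0.0292, -0.0189]), 'grip_force': 0.0, 'gripper_width': 0.09324398256803004}
```

View pics/t0.png

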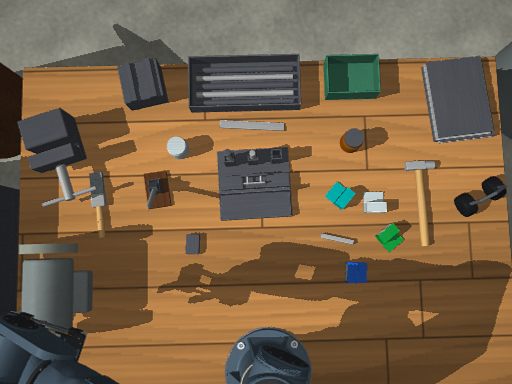

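View pics/s0.png

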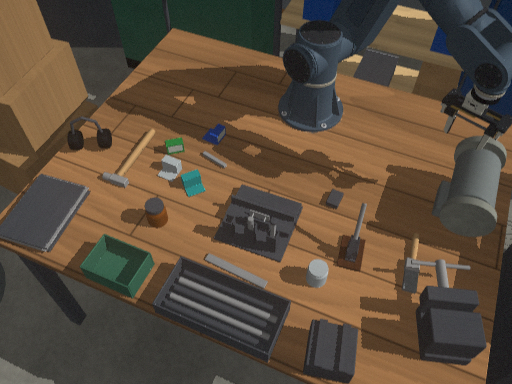

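Top view: rack around (255,183), the rest with the punch at (157,190). There are four holder-shaped things: turquoise (340,195), silver/white (375,202), green (390,237) and blue (356,272). Only the uncoloured one at (375,202) fits aluminium. I'll confirm it in an enlarged crop.

```bash
python3 - <<'E'
from h import *
import pickle
a,ma,b,mb=pickle.load(open('v0.pkl','rb'))
def c(im,u,v,w,h,W,H): return cv2.resize(im[v:v+h,u:u+w,::-1],(W,H),interpolation=cv2.INTER_CUBIC)
A=c(b,213,140,84,84,400,400)   # x4.762
B=c(b,325,175,80,80,400,400)   # x5
C=c(b,137,165,40,50,160,200)   # x4
D=c(a,155,130,60,75,160,200) 
E=c(a,330,195,56,84,134,200) #2.39
F=c(a,210,180,96,84,229,200)
row=np.hstack([C,E,F,D]); row=cv2.copyMakeBorder(row,0,0,0,800-row.shape[1],0)
cv2.imwrite('pics/c0.png',np.vstack([np.hstack([A,B]),row]))
E
```

```text
(no output)
```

View pics/c0.png

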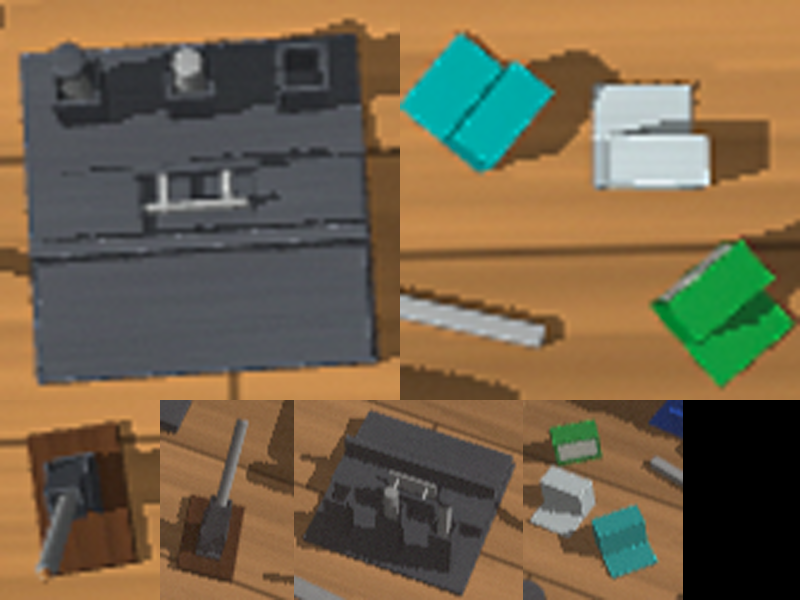

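The crops confirm that the silver holder at top (375,202) is the uncoloured one; its block faces the robot and its tongue points away. The empty cup is the right one, top (276,154), since the left and middle cups hold tools. The punch head is at top (148,208) and scene (363,204). Next I measure these.

```bash
python3 - <<'E'
from h import *
import pickle
np.set_printoptions(precision=4,suppress=True)
a,ma,b,mb=pickle.load(open('v0.pkl','rb'))
A=lambda x,y:(213+x/4.762-.5,140+y/4.762-.5)
B=lambda x,y:(325+(x-400)/5-.5,175+y/5-.5)
C=lambda x,y:(137+x/4-.5,165+(y-400)/4-.5)
E=lambda x,y:(330+(x-160)/2.39-.5,195+(y-400)/2.39-.5)
# rack
FL,FR=[plane(mb,*A(*p),.024) for p in((38,382),(377,360))]
BL,BR=[plane(mb,*A(*p),.008) for p in((22,53),(357,35))]
print('rack',FL,FR,BL,BR,np.linalg.norm(FL-FR),np.linalg.norm(BL-BR),np.linalg.norm((FL+FR-BL-BR)[:2]/2))
y=(FL-FR+BL-BR)[:2];y/=np.linalg.norm(y);x=np.array([y[1],-y[0]])
mid=(FL+FR+BL+BR)[:2]/4; O=mid-x*.0325; print('yaw',np.degrees(np.arctan2(x[1],x[0])),'O',O,'cup',O+.105*x-.07*y, 'cup meas',plane(mb,*A(302,67),.088))
h,e=tri(ma,E(242,421),mb,C(43,572)); print('head',h,e)
m,e2=tri(ma,E(218,500),mb,C(71,492)); print('mouth',m,e2,np.linalg.norm(h-m)); d=(h-m)/np.linalg.norm(h-m);print(d,np.degrees(np.arccos(d[2])),np.degrees(np.arctan2(d[1],d[0])))
R4=[plane(mb,*C(*p),.010) for p in((30,437),(125,422),(138,562),(45,577))]; print('rest',R4,np.mean(R4,0))
# holder block top z=.045
H=[plane(mb,*B(*p),.045) for p in((609,135),(709,135),(709,187),(607,187))]
print('hold',H,np.mean(H,0)); T=[plane(mb,*B(*p),.005) for p in((595,85),(692,85))]; print(T)
E
```

```text
rack [0.4498 0.1335 0.024 ] [ 0.458  -0.0813  0.024 ] [0.6643 0.1414 0.008 ] [ 0.6705 -0.0763  0.008 ] 0.2149469922034009 0.2178158106698627 0.21358470986870995
yaw 1.899971587693339 O [0.5282 0.0282] cup [ 0.6354 -0.0383] cup meas [ 0.6355 -0.0372  0.088 ]
head [0.4809 0.3175 0.1734] 0.004340114034017644
mouth [0.5445 0.3185 0.0911] 0.001028739646501959 0.10392030330892396
[-0.6113 -0.0101  0.7914] 37.687508593726925 -179.05285682810114
rest [array([0.5978, 0.3666, 0.01  ]), array([0.6075, 0.2938, 0.01  ]), array([0.4994, 0.2845, 0.01  ]), array([0.4899, 0.3553, 0.01  ])] [0.5486 0.3251 0.01  ]
hold [array([ 0.4914, -0.304 ,  0.045 ]), array([ 0.4898, -0.3638,  0.045 ]), array([ 0.4588, -0.3621,  0.045 ]), array([ 0.4604, -0.3013,  0.045 ])] [ 0.4751 -0.3328  0.045 ]
[array([ 0.5257, -0.3055,  0.005 ]), array([ 0.5241, -0.3652,  0.005 ])]
```

```bash
cat >> h.py <<'E'
def goto(p,zax,yax):
    """print shift (mm, tool axes) and turn (deg) from present pose to target"""
    s=r.get_state(); z=np.array(zax,float); z/=np.linalg.norm(z); y=np.array(yax,float); y-=z*(y@z); y/=np.linalg.norm(y)
    T=R.from_matrix(np.c_[np.cross(y,z),y,z]); C=rot(s['tcp_rot'])
    sh=C.inv().apply(np.array(p)-s['eef_pos']); rv=(C.inv()*T).as_rotvec(degrees=True)
    print('t',round(s['time'],2),'pos',s['eef_pos'].round(4),'shift',sh.round(4),'turn',rv.round(2)); return sh,rv
E
python3 - <<'E'
from h import *
d=np.array([-.498,-.044,.866]); goto(np.array([.481,.3175,.168])+.1*d,-d,[-.087,.996,0])
E
```

```text
t 0.1 pos [0.1707 0.5225 0.2182] shift [-0.3127 -0.1182 -0.0363] turn [ -6.13 -29.6  -22.55]
```

Call:
arm_command(
  steps=[
    [-0.039, -0.015, -0.0045, -0.77, -3.7, -2.8],
    [-0.078, -0.03, -0.009, -1.5, -7.4, -5.6],
    [-0.117, -0.044, -0.0136, -2.3, -11.1, -8.5],
    [-0.156, -0.059, -0.018, -3.1, -14.8, -11.3],
    [-0.195, -0.074, -0.0227, -3.8, -18.5, -14.1],
  ],
  grip=-1,
)

```text
time: 0.6
eef_pos: [0.3341, 0.3907, 0.2414]
tcp_rot: [0.165, 0.032, 0.986, 0.007]
wrist_force: [0.5, -0.1, -0.9]
gripper_width: 0.093
grip_force: 0.0
```

```bash
python3 - <<'E'
from h import *
d=np.array([-.498,-.044,.866]); goto(np.array([.481,.3175,.168])+.1*d,-d,[-.087,.996,0])
E
```

```text
t 0.6 pos [0.3341 0.3907 0.2414] shift [-0.101  -0.0713  0.0188] turn [ -2.27 -10.94  -8.31]
```

Call:
arm_command(
  steps=[
    [-0.034, -0.024, 0.006, -0.8, -3.7, -2.8],
    [-0.067, -0.048, 0.012, -1.6, -7.4, -5.6],
    [-0.1, -0.071, 0.019, -2.3, -10.9, -8.3],
    [-0.1, -0.071, 0.019, -2.3, -10.9, -8.3],
  ],
)

```text
time: 1.0
eef_pos: [0.4307, 0.3116, 0.2535]
tcp_rot: [0.258, -0.04, 0.965, 0.011]
wrist_force: [-0.1, 0.2, 0.0]
gripper_width: 0.0934
grip_force: 0.0
```

```bash
python3 - <<'E'
from h import *
import pickle
np.set_printoptions(precision=4,suppress=True)
d=np.array([-.498,-.044,.866]); goto(np.array([.481,.3175,.168])+.1*d,-d,[-.087,.996,0])
im,m=snap('wrist','w1.png'); pickle.dump((im,m),open('w1.pkl','wb'))
print(m['K'][0][0],m['position'],rot(m['orientation']).as_matrix()[:,2],proj(m,[.481,.3175,.168]))
E
```

```text
t 1.0 pos [0.4307 0.3116 0.2535] shift [-0.0011  0.0015 -0.0007] turn [-0.1  -0.11 -0.21]
304.2441798246668 [0.2891 0.2992 0.3639] [ 0.6917  0.0593 -0.7198] [260.9351 197.1954]
```

View pics/w1.png

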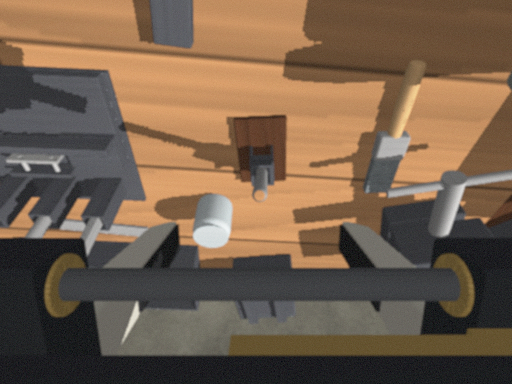

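The wrist view shows the punch head at (261,196), close to the predicted (261,197), and the sleeve at about (262,160). I'll check the head and the axis against all three views.

```bash
python3 - <<'E'
from h import *
import pickle
np.set_printoptions(precision=4,suppress=True)
a,ma,b,mb=pickle.load(open('v0.pkl','rb')); im,m=pickle.load(open('w1.pkl','rb'))
C=lambda x,y:(137+x/4-.5,165+(y-400)/4-.5)
E=lambda x,y:(330+(x-160)/2.39-.5,195+(y-400)/2.39-.5)
for w in [(261,196)]:
    print(tri(m,w,ma,E(242,421)),tri(m,w,mb,C(43,572)))
# pixel columns of the punch in the wrist view: grey (low saturation), bright
hsv=cv2.cvtColor(im,cv2.COLOR_RGB2HSV)
for v in range(158,206,4):
    row=(hsv[v,235:290,1]<60)&(hsv[v,235:290,2]>75); x=np.where(row)[0]+235; print(v,(x.min(),x.max()) if len(x) else None,end=' ')
h=np.array([.481,.3175,.168])
for ln in(.46,.52,.58):
  for az in (180,185,190):
    z=np.radians(az); d=np.array([np.sin(ln)*np.cos(z),np.sin(ln)*np.sin(z),np.cos(ln)])
    print(ln,az,proj(m,h-.1*d),proj(ma,h-.1*d),proj(mb,h-.1*d))
print(E(218,500),C(71,492))
big=cv2.resize(im[140:215,230:295,::-1],None,fx=8,fy=8,interpolation=cv2.INTER_CUBIC); cv2.imwrite('pics/w1c.png',big)
E
```

```text
(array([0.4785, 0.3163, 0.1691]), np.float64(0.001978848799767427)) (array([0.4806, 0.3192, 0.1675]), np.float64(0.003478000741661368))
158 None 162 (np.int64(273), np.int64(273)) 166 (np.int64(258), np.int64(273)) 170 (np.int64(257), np.int64(273)) 174 (np.int64(257), np.int64(273)) 178 (np.int64(251), np.int64(274)) 182 (np.int64(252), np.int64(273)) 186 (np.int64(254), np.int64(266)) 190 (np.int64(254), np.int64(266)) 194 (np.int64(265), np.int64(266)) 198 (np.int64(265), np.int64(265)) 202 None 0.46 180 [257.2556 171.4412] [354.3486 233.403 ] [155.3844 194.5397]
0.46 185 [260.4369 171.5387] [355.6413 233.8124] [154.0564 194.6324]
0.46 190 [263.6184 171.4219] [356.9579 234.1291] [152.7387 194.8396]
0.52 180 [256.9007 176.2531] [354.0032 234.3035] [155.1729 192.6338]
0.52 185 [260.4457 176.3601] [355.4554 234.7641] [153.6842 192.7376]
0.52 190 [263.9909 176.2318] [356.9347 235.1204] [152.2071 192.9697]
0.58 180 [256.5592 181.083 ] [353.6911 235.1061] [154.938  190.7713]
0.58 185 [260.4557 181.1988] [355.2988 235.6167] [153.2932 190.886 ]
0.58 190 [264.3524 181.0597] [356.9369 236.0119] [151.6611 191.1424]
(353.76778242677824, 236.34100418410043) (154.25, 187.5)
```

View pics/w1c.png

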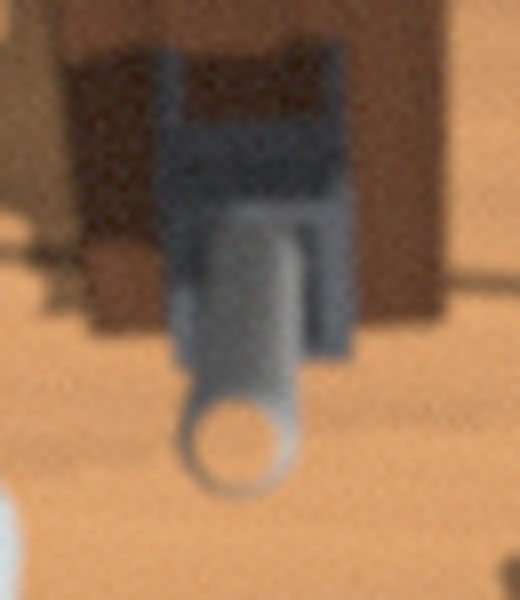

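The crop shows the head centre at (259.7,194.9) and the punch entering the sleeve at about (261.7,166.4). That gives a lean of about 0.5 rad at azimuth 186°, so I approach along that axis.

```bash
python3 - <<'E'
from h import *
d=np.array([-.477,-.050,.878]);h=np.array([.4795,.3178,.1683])
goto(h+.03*d,-d,[-.1,.995,0]);goto(h-.059*d,-d,[-.1,.995,0])
E
```

```text
t 1.05 pos [0.4297 0.3128 0.2535] shift [-0.0017  0.0004  0.0688] turn [-0.52  1.15 -0.96]
t 1.05 pos [0.4297 0.3128 0.2535] shift [1.000e-04 1.200e-03 1.578e-01] turn [-0.52  1.15 -0.96]
```

Call:
arm_command(
  steps=[
    [-0.001, 0.0, 0.035, -0.3, 0.6, -0.5],
    [-0.0015, 0.001, 0.069, -0.5, 1.1, -1.0],
    [-0.001, 0.001, 0.099, -0.5, 1.1, -1.0],
    [-0.0005, 0.001, 0.129, -0.5, 1.1, -1.0],
    [0.0, 0.001, 0.158, -0.5, 1.1, -1.0],
  ],
)

```text
time: 1.55
eef_pos: [0.5073, 0.3233, 0.1152]
tcp_rot: [0.247, -0.05, 0.968, 0.014]
wrist_force: [0.7, 0.2, 0.6]
gripper_width: 0.0928
grip_force: 0.0
```

Call:
arm_command(
  steps=[
    [0, 0, 0, 0, 0, 0],
    [0, 0, 0, 0, 0, 0],
    [0, 0, 0, 0, 0, 0],
    [0, 0, 0, 0, 0, 0],
    [0, 0, 0, 0, 0, 0],
  ],
  grip=1,
  squeeze=40,
)

```text
time: 2.05
eef_pos: [0.5074, 0.3227, 0.1178]
tcp_rot: [0.248, -0.05, 0.967, 0.014]
wrist_force: [0.3, -0.3, -0.2]
gripper_width: 0.0578
grip_force: 0.0
```

```bash
python3 - <<'E'
from h import *
d=np.array([-.477,-.050,.878]);h=np.array([.4795,.3178,.1683])
goto(h-.059*d,-d,[-.1,.995,0])
s=r.get_state();print(s['gripper_width'],s['grip_force'],s['wrist_force'],s['wrist_torque'])
E
```

```text
t 2.05 pos [0.5074 0.3227 0.1178] shift [ 0.0005 -0.0019  0.0012] turn [0.11 0.15 0.18]
0.05777954930580053 0.0 [ 0.31541413 -0.29771704 -0.15994111] [0.03734415 0.26052352 0.02219129]
```

Fingers move at about 70 mm/s, so I keep closing, with a small y correction.

Call:
arm_command(
  steps=[
    [0, -0.0015, 0, 0, 0, 0],
    [0, -0.0015, 0, 0, 0, 0],
    [0, -0.0015, 0, 0, 0, 0],
    [0, -0.0015, 0, 0, 0, 0],
    [0, -0.0015, 0, 0, 0, 0],
  ],
)

```text
time: 2.55
eef_pos: [0.5076, 0.3208, 0.1167]
tcp_rot: [0.248, -0.05, 0.967, 0.014]
wrist_force: [-0.2, -0.6, 0.3]
gripper_width: 0.0173
grip_force: 0.0
```

Call:
arm_command(
  steps=[
    [0, 0, 0, 0, 0, 0],
    [0, 0, 0, 0, 0, 0],
    [0, 0, 0, 0, 0, 0],
  ],
)

```text
time: 2.85
eef_pos: [0.5076, 0.3208, 0.1166]
tcp_rot: [0.248, -0.05, 0.967, 0.014]
wrist_force: [1.1, 0.0, 0.1]
gripper_width: 0.0136
grip_force: 40.0
```

Gripped: 13.6 mm opening against the 14 mm diameter, at 40 N. I pull the punch out along its axis.

Call:
arm_command(
  steps=[
    [0, 0, -0.01, 0, 0, 0],
    [0, 0, -0.03, 0, 0, 0],
    [0, 0, -0.055, 0, 0, 0],
    [0, 0, -0.08, 0, 0, 0],
    [0, 0, -0.105, 0, 0, 0],
  ],
)

```text
time: 3.35
eef_pos: [0.4562, 0.3151, 0.2097]
tcp_rot: [0.247, -0.05, 0.968, 0.014]
wrist_force: [1.0, -1.0, -2.4]
gripper_width: 0.0134
grip_force: 40.0
```

```bash
python3 - <<'E'
from h import *
s=r.get_state();print(s['gripper_width'],s['grip_force'],s['wrist_force'],s['wrist_torque'])
y=np.array([-.033,.9994,0]); goto([.55,.15,.30],[0,0,-1],y); goto([.6355,-.0378,.27],[0,0,-1],y)
E
```

```text
0.01341062774189099 39.999366322299466 [ 1.0163117  -0.96414142 -2.42317124] [-0.03119842  0.38126644  0.0486178 ]
t 3.35 pos [0.4562 0.3151 0.2097] shift [-0.1101 -0.1739 -0.0429] turn [ 1.1  28.65  4.  ]
t 3.35 pos [0.4562 0.3151 0.2097] shift [-0.1533 -0.3696  0.0145] turn [ 1.1  28.65  4.  ]
```

```bash
python3 - <<'E'
from h import *
y=np.array([-.033,.9994,0]); goto([.48,.25,.32],[0,0,-1],y)
E
```

```text
t 3.35 pos [0.4562 0.3151 0.2097] shift [-0.0677 -0.0671 -0.0888] turn [ 1.1  28.65  4.  ]
```

Call:
arm_command(
  steps=[
    [-0.014, -0.013, -0.018, 0.2, 5.7, 0.8],
    [-0.027, -0.027, -0.036, 0.4, 11.5, 1.6],
    [-0.041, -0.04, -0.053, 0.7, 17.2, 2.4],
    [-0.054, -0.054, -0.071, 0.9, 22.9, 3.2],
    [-0.068, -0.067, -0.089, 1.1, 28.6, 4.0],
  ],
)

```text
time: 3.85
eef_pos: [0.4804, 0.2501, 0.3213]
tcp_rot: [-0.001, -0.017, 1.0, 0.001]
wrist_force: [0.4, 0.3, -2.2]
gripper_width: 0.0136
grip_force: 40.0
```

```bash
python3 - <<'E'
from h import *
y=np.array([-.033,.9994,0]); goto([.6355,-.0378,.32],[0,0,-1],y)
E
```

```text
t 3.85 pos [0.4804 0.2501 0.3213] shift [-0.1452 -0.293   0.0004] turn [ 0.11 -0.12  0.05]
```

Call:
arm_command(
  steps=[
    [-0.02, -0.036, 0, 0, 0, 0],
    [-0.04, -0.075, 0, 0, 0, 0],
    [-0.06, -0.115, 0, 0, 0, 0],
    [-0.08, -0.16, 0, 0, 0, 0],
    [-0.1, -0.2, 0, 0, 0, 0],
  ],
)

```text
time: 4.35
eef_pos: [0.5877, 0.0522, 0.32]
tcp_rot: [0.001, -0.017, 1.0, 0.001]
wrist_force: [0.2, 0.6, -1.4]
gripper_width: 0.013
grip_force: 40.0
```

Call:
arm_command(
  steps=[
    [-0.02, -0.04, 0, 0, 0, 0],
    [-0.035, -0.075, 0, 0, 0, 0],
    [-0.045, -0.093, 0, 0, 0, 0],
    [-0.045, -0.093, 0, 0, 0, 0],
  ],
)

```text
time: 4.75
eef_pos: [0.6359, -0.0395, 0.3193]
tcp_rot: [0.001, -0.016, 1.0, 0.0]
wrist_force: [-0.7, -0.1, -2.9]
gripper_width: 0.0136
grip_force: 40.0
```

```bash
python3 - <<'E'
from h import *
import pickle
np.set_printoptions(precision=4,suppress=True)
y=np.array([-.033,.9994,0]); goto([.6355,-.0378,.32],[0,0,-1],y); p=r.get_state()['eef_pos']
a,ma=snap('scene','s2.png');b,mb=snap('top','t2.png');w,mw=snap('wrist','w2.png')
pickle.dump((a,ma,b,mb,w,mw),open('v2.pkl','wb'))
tip=p-[0,0,.111]
for n,m in(('s',ma),('t',mb),('w',mw)): print(n,'tip',proj(m,tip),'tcp',proj(m,p),'cuptop',proj(m,[.6355,-.0378,.088]))
u,v=proj(ma,tip).astype(int); c1=cv2.resize(a[v-50:v+50,u-50:u+50,::-1],(400,400),interpolation=cv2.INTER_CUBIC); print('scene crop org',u-50,v-50)
c2=cv2.resize(w[:,:,::-1],(400,300)); c2=cv2.copyMakeBorder(c2,0,100,0,0,0)
cv2.imwrite('pics/c2.png',np.hstack([c1,c2]))
E
```

```text
t 4.75 pos [ 0.6359 -0.0395  0.3193] shift [ 0.0004  0.0018 -0.0007] turn [ 0.04  0.06 -0.11]
s tip [226.3145 195.2132] tcp [224.4396 169.5774] cuptop [228.6702 219.4226]
t tip [278.0832 145.2042] tcp [279.5881 136.2007] cuptop [276.1192 153.5761]
w tip [256.5775 193.3719] tcp [255.4442 239.2688] cuptop [258.4493 171.0904]
scene crop org 176 145
```

View pics/c2.png

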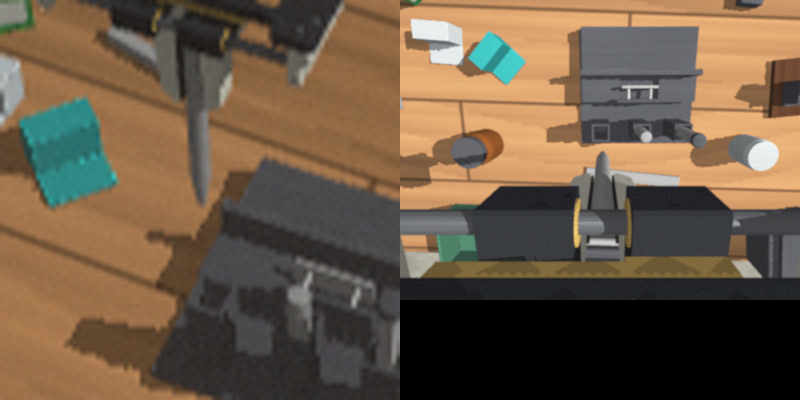

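The punch hangs upright. Its tip is at scene (226.7,195.6) and wrist (258.6,194.6), both matching the prediction. The empty cup's opening is near wrist (256,169). Next I refine the cup centre numerically.

```bash
python3 - <<'E'
from h import *
import pickle
np.set_printoptions(precision=4,suppress=True,linewidth=250)
a,ma,b,mb,w,mw=pickle.load(open('v2.pkl','rb'))
g=cv2.cvtColor(w,cv2.COLOR_RGB2GRAY); print(g[154:186,240:276:1][::1])
O=np.array([.6355,-.0378,.088]);x=np.array([.9994,.033,0]);y=np.array([-.033,.9994,0])
for s in((-1,-1),(-1,1),(1,1),(1,-1)): print(s,proj(mw,O+.012*(s[0]*x+s[1]*y)),proj(mw,O+.015*(s[0]*x+s[1]*y)))
E
```

```text
[[ 91  81  72 ... 101 102 105]
 [ 69  71  64 ...  85  86  88]
 [ 62  65  60 ...  73  72  73]
 ...
 [ 90  92  89 ... 161 158 159]
 [106 115 110 ... 190 187 183]
 [111 114 113 ... 193 195 197]]
(-1, -1) [249.3111 162.0485] [247.0054 159.7671]
(-1, 1) [267.5973 162.0621] [269.9052 159.7845]
(1, 1) [267.4543 180.0004] [269.6851 182.2077]
(1, -1) [249.4328 179.9888] [247.1989 182.1934]
```

```bash
python3 - <<'E'
from h import *
import pickle
a,ma,b,mb,w,mw=pickle.load(open('v2.pkl','rb'))
g=cv2.cvtColor(w,cv2.COLOR_RGB2GRAY)
for v in range(154,188): print(v,' '.join('%3d'%k for k in g[v,240:278]))
E
```

```text
154  91  81  72  65  61  61  58  60  59  58  64  58  59  61  60  57  63  58  63  57  60  59  58  61  53  60  68  89 102 106 104 105  99 101 102 105 101 101
155  69  71  64  68  65  59  65  62  61  62  64  61  60  60  59  64  63  59  57  64  64  59  62  61  56  63  66  86  94 103 102  99  89  85  86  88  93  90
156  62  65  60  60  69  66  59  63  62  56  63  61  65  64  63  63  63  58  64  60  60  59  65  58  60  61  63  77  89  85  88  78  73  73  72  73  68  75
157  61  63  69  65  65  63  61  63  62  67  60  61  66  66  66  63  66  64  59  66  60  62  67  65  62  61  63  68  74  68  66  67  64  60  65  57  65  60
158  60  67  63  64  67  76  79  78  72  78  72  76  75  79  80  74  79  75  80  76  79  72  74  77  77  74  71  76  74  61  61  64  62  62  61  58  57  61
159  61  63  67  63  68  82  90  95  94  92  97  99  94  93  95  95  98  92  97  92  94  93  99  95  88  93  97  88  75  64  62  59  63  60  69  59  67  55
160  65  67  64  63  75  89 103 104  96  97  97  98 100 103  99 104 103  98 100  98  97 101  95 100  99 100 102 103  84  69  56  59  57  67  61  63  60  62
161  63 
[... 3503 characters left out ...]
 146 149 146 146 148 146 144 148 145 151 153 161 162 160 161 158 159 157 154
184 106 115 110 110 112 107 107 108 116 124 138 156 160 158 158 156 158 172 184 186 189 186 188 186 190 188 187 189 184 186 190 188 187 190 187 183 189 188
185 111 114 113 122 118 123 128 123 129 152 176 187 190 189 188 191 190 195 196 194 196 196 196 193 193 198 195 195 195 194 195 195 195 193 195 197 197 195
186 121 120 131 142 155 155 158 157 162 177 184 187 194 192 197 195 191 193 193 191 194 193 194 194 195 190 192 193 190 192 193 194 192 193 193 193 193 195
187 140 152 160 173 178 185 183 189 182 188 188 193 191 194 192 192 190 190 190 187 191 190 192 191 188 189 191 191 191 193 193 192 193 191 191 192 189 194
```

```bash
python3 - <<'E'
from h import *
import pickle
np.set_printoptions(precision=4,suppress=True)
a,ma,b,mb,w,mw=pickle.load(open('v2.pkl','rb'))
g=cv2.cvtColor(w,cv2.COLOR_RGB2GRAY)
for v in range(190,226,3): print(v,' '.join('%3d'%k for k in g[v,240:278]))
print(plane(mw,256.8,169.9,.088),'ledge front L/R etc')
p=np.array([ 0.6359,-0.0395,0.3193])
for s in(.111,.08,.05): print(proj(mw,p-[0,0,s]))
# lip top front edge, rack front edge rows: gradient along columns
for u in range(230,390,30): 
    col=g[20:180,u].astype(int); d=np.abs(np.convolve(col,[1,1,-1,-1],'same')); k=np.argsort(d)[-6:]+20; print(u,sorted(k))
E
```

```text
190 184 185 183 182 185 185 185 186 185 184 183 187 184 187 189 185 185 188 189 183 184 184 184 185 185 187 187 190 185 184 186 189 186 188 188 187 185 183
193 183 180 180 186 183 187 185 184 184 186 184 184 186 184 184 182 174 162 145 136 151 166 179 181 184 184 186 183 182 182 187 183 181 185 185 186 185 185
196 181 180 182 181 180 180 184 184 183 181 181 181 183 181 162 137 111  90  89  96 105 118 140 159 176 183 181 183 183 180 182 183 178 184 185 183 181 183
199 176 179 181 179 182 178 178 181 179 179 178 173 149 120  91  91  85  87  92  94 107 118 126 137 153 164 175 181 180 180 182 180 180 179 178 177 181 178
202 183 181 181 179 181 182 181 181 178 179 172 146 107  88  85  88  89  89  95 105 116 120 134 137 148 159 168 178 179 181 182 179 182 177 184 178 178 178
205 177 174 178 175 176 177 175 178 178 174 160 126  96  88  90  87  87  91 102 102 112 121 129 136 150 157 164 173 180 178 179 176 180 174 174 181 178 178
208 174 169 173 169 169 172 169 170 172 163 141 110  86  85  86  89  88  90  96 106 110 119 125 136 146 156 161 169 172 174 171 173 170 169 169 171 170 172
211 173 
[... 720 characters left out ...]
144 153 160 172 183 186 188 178 168 154 151 147 152
[ 0.634 -0.04   0.088] ledge front L/R etc
[256.6242 193.3562]
[256.4092 202.2837]
[256.1468 213.1793]
230 [np.int64(20), np.int64(21), np.int64(36), np.int64(37), np.int64(38), np.int64(179)]
260 [np.int64(20), np.int64(21), np.int64(33), np.int64(34), np.int64(35), np.int64(97)]
290 [np.int64(20), np.int64(21), np.int64(109), np.int64(110), np.int64(113), np.int64(114)]
320 [np.int64(20), np.int64(21), np.int64(109), np.int64(127), np.int64(170), np.int64(179)]
350 [np.int64(20), np.int64(21), np.int64(33), np.int64(34), np.int64(35), np.int64(96)]
380 [np.int64(20), np.int64(21), np.int64(34), np.int64(169), np.int64(170), np.int64(179)]
```

Wrist view: cup square spans cols 245–268 and rows 158–181 (size matches the prediction). It puts the cup at about (0.634,-0.040), or slightly more to -y relative to the tip. I lower to just above the cup and compare tip and cup at nearly the same depth.

Call:
arm_command(
  steps=[
    [0.001, -0.001, 0.03, 0, 0, 0],
    [0.001, -0.001, 0.06, 0, 0, 0],
    [0.001, -0.001, 0.09, 0, 0, 0],
    [0.001, -0.001, 0.1, 0, 0, 0],
    [0.001, -0.001, 0.1, 0, 0, 0],
  ],
)

```text
time: 5.4
eef_pos: [0.6343, -0.0377, 0.219]
tcp_rot: [-0.0, -0.017, 1.0, 0.0]
wrist_force: [-0.4, 0.9, -1.9]
gripper_width: 0.0136
grip_force: 40.0
```

```bash
python3 - <<'E'
from h import *
import pickle
np.set_printoptions(precision=4,suppress=True)
y=np.array([-.033,.9994,0]); goto([.634,-.0405,.219],[0,0,-1],y); p=r.get_state()['eef_pos']
a,ma=snap('scene','s3.png');w,mw=snap('wrist','w3.png')
pickle.dump((a,ma,w,mw,p),open('v3.pkl','wb'))
tip=p-[0,0,.111]; c=[p[0],p[1],.088]
print('w tip',proj(mw,tip),'under tip at cup top',proj(mw,c)); print('s',proj(ma,tip),proj(ma,c))
u,v=proj(mw,c).astype(int)-[40,40]; u2,v2=proj(ma,c).astype(int)-[20,24]; print(u,v,u2,v2)
cv2.imwrite('pics/c3.png',np.hstack([cv2.resize(w[v:v+80,u:u+80,::-1],(400,400),interpolation=cv2.INTER_CUBIC),cv2.resize(a[v2:v2+40,u2:u2+40,::-1],(400,400),interpolation=cv2.INTER_CUBIC)]))
E
```

```text
t 5.4 pos [ 0.6343 -0.0377  0.219 ] shift [ 0.0004 -0.0028  0.    ] turn [ 0.04 -0.01  0.06]
w tip [259.5943 191.5202] under tip at cup top [259.5388 186.7932]
s [228.6148 215.3271] [228.8824 219.1156]
219 146 208 195
```

View pics/c3.png

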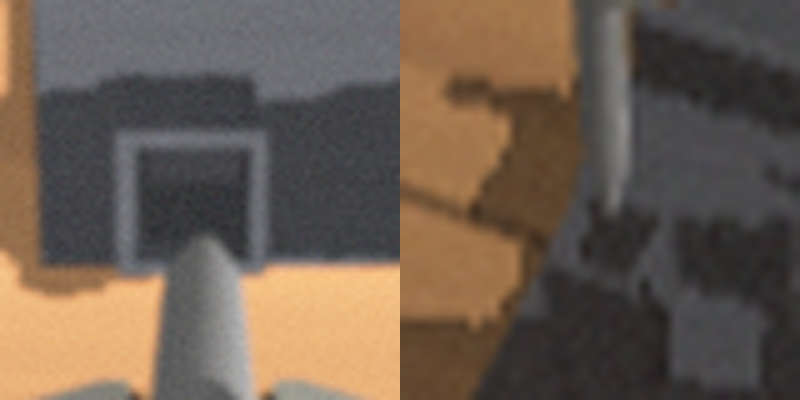

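Wrist crop: tip at (259.5,193.5), cup centre at (257.2,185.7), while the point under the tip at cup height is (259.5,186.8). The cup is therefore about 2 mm to -y and 1–2 mm to -x of the tip. I correct that and lower.

Call:
arm_command(
  steps=[
    [0.002, -0.0025, 0.005, 0, 0, 0],
    [0.002, -0.0025, 0.02, 0, 0, 0],
    [0.002, -0.0025, 0.035, 0, 0, 0],
    [0.002, -0.0025, 0.05, 0, 0, 0],
    [0.002, -0.0025, 0.06, 0, 0, 0],
  ],
)

```text
time: 6.0
eef_pos: [0.6325, -0.0412, 0.1574]
tcp_rot: [-0.0, -0.016, 1.0, 0.0]
wrist_force: [0.0, -0.2, -1.4]
gripper_width: 0.0133
grip_force: 40.0
```

Call:
arm_command(
  steps=[
    [0, 0, 0.01, 0, 0, 0],
    [0, 0, 0.018, 0, 0, 0],
    [0, 0, 0.026, 0, 0, 0],
    [0, 0, 0.029, 0, 0, 0],
    [0, 0, 0.029, 0, 0, 0],
  ],
)

```text
time: 6.5
eef_pos: [0.6331, -0.0412, 0.1303]
tcp_rot: [0.001, -0.016, 1.0, 0.0]
wrist_force: [-0.4, -1.1, -2.1]
gripper_width: 0.0137
grip_force: 40.0
```

No contact so far, and the tip is deep in the cup. I lower on until the floor is felt.

Call:
arm_command(
  steps=[
    [0, 0, 0.003, 0, 0, 0],
    [0, 0, 0.006, 0, 0, 0],
    [0, 0, 0.006, 0, 0, 0],
  ],
)

```text
time: 6.8
eef_pos: [0.6331, -0.0412, 0.1243]
tcp_rot: [0.001, -0.016, 1.0, 0.0]
wrist_force: [0.7, 0.1, -2.8]
gripper_width: 0.0134
grip_force: 40.0
```

Call:
arm_command(
  steps=[
    [0, 0, 0.001, 0, 0, 0],
    [0, 0, 0.002, 0, 0, 0],
    [0, 0, 0.002, 0, 0, 0],
  ],
)

```text
time: 7.1
eef_pos: [0.6332, -0.0412, 0.1225]
tcp_rot: [0.001, -0.016, 1.0, 0.0]
wrist_force: [-0.1, -0.4, -1.9]
gripper_width: 0.0135
grip_force: 40.0
```

Call:
arm_command(
  steps=[
    [0, 0, 0.001, 0, 0, 0],
    [0, 0, 0.002, 0, 0, 0],
    [0, 0, 0.002, 0, 0, 0],
  ],
)

```text
time: 7.4
eef_pos: [0.6333, -0.0412, 0.1206]
tcp_rot: [0.001, -0.016, 1.0, 0.0]
wrist_force: [0.1, 0.2, -1.6]
gripper_width: 0.0136
grip_force: 40.0
```

Call:
arm_command(
  steps=[
    [0, 0, 0.001, 0, 0, 0],
    [0, 0, 0.002, 0, 0, 0],
    [0, 0, 0.002, 0, 0, 0],
  ],
)

```text
time: 7.7
eef_pos: [0.6337, -0.0413, 0.1202]
tcp_rot: [0.002, -0.016, 1.0, -0.0]
wrist_force: [-3.6, 0.3, 10.9]
gripper_width: 0.0135
grip_force: 40.0
```

Floor contact at 11 N. I relieve it and open part-way, to clear the neighbouring tool, then rise.

Call:
arm_command(
  steps=[
    [0, 0, -0.001, 0, 0, 0],
    [0, 0, -0.001, 0, 0, 0],
  ],
)

```text
time: 7.9
eef_pos: [0.6335, -0.0413, 0.1203]
tcp_rot: [0.001, -0.016, 1.0, 0.0]
wrist_force: [-2.5, 0.1, 7.6]
gripper_width: 0.0135
grip_force: 40.0
```

Call:
arm_command(
  steps=[
    [0, 0, 0, 0, 0, 0],
    [0, 0, 0, 0, 0, 0],
    [0, 0, 0, 0, 0, 0],
    [0, 0, 0, 0, 0, 0],
    [0, 0, 0, 0, 0, 0],
  ],
  grip=0.2,
)

```text
time: 8.4
eef_pos: [0.6332, -0.0412, 0.1194]
tcp_rot: [0.001, -0.016, 1.0, 0.0]
wrist_force: [-0.4, -0.2, 0.6]
gripper_width: 0.0369
grip_force: 0.0
```

Call:
arm_command(
  steps=[
    [0, 0, -0.015, 0, 0, 0],
    [0, 0, -0.04, 0, 0, 0],
    [0, 0, -0.08, 0, 0, 0],
    [0, 0, -0.12, 0, 0, 0],
    [0, 0, -0.16, 0, 0, 0],
  ],
)

```text
time: 8.9
eef_pos: [0.6327, -0.0412, 0.2826]
tcp_rot: [0.001, -0.016, 1.0, -0.0]
wrist_force: [0.1, 1.2, 1.2]
gripper_width: 0.0374
grip_force: 0.0
```

```bash
python3 - <<'E'
from h import *
y=np.array([0.027,.9996,0]); goto([.45,-.20,.26],[0,0,-1],[-.033,.9994,0]);goto([.476,-.333,.16],[0,0,-1],y)
import pickle
a,ma=snap('scene','s4.png');w,mw=snap('wrist','w4.png');b,mb=snap('top','t4.png')
p=np.array([.6335,-.0405,0]); print('head pred',proj(ma,p+[0,0,.181]),'hd wrist',proj(mw,p+[0,0,.181]))
u,v=proj(ma,p+[0,0,.13]).astype(int)-[50,50]
cv2.imwrite('pics/c4.png',np.hstack([cv2.resize(a[v:v+100,u:u+100,::-1],(400,400),interpolation=cv2.INTER_CUBIC),cv2.copyMakeBorder(cv2.resize(w[:,:,::-1],(400,300)),0,100,0,0,0)])); print(u,v)
E
```

```text
t 8.9 pos [ 0.6327 -0.0412  0.2826] shift [ 0.1879 -0.1527  0.022 ] turn [-0.    0.16 -0.01]
t 8.9 pos [ 0.6327 -0.0412  0.2826] shift [ 0.1666 -0.2865  0.1221] turn [0.   0.16 3.43]
head pred [226.80424281 200.23808616] hd wrist [260.58173467 190.82310791]
177 160
```

View pics/c4.png

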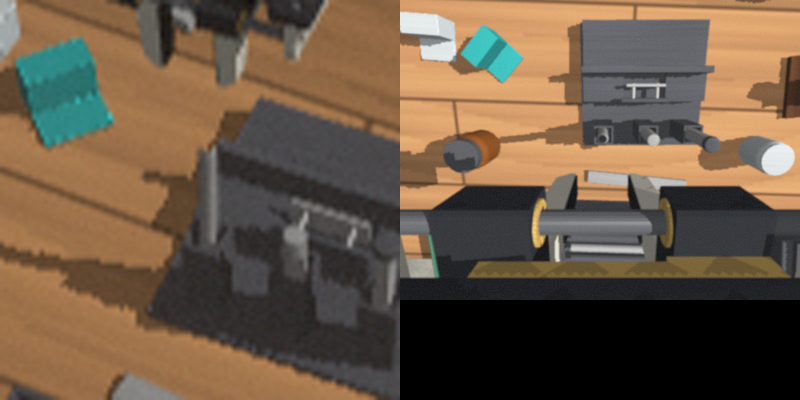

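The punch stands upright in the empty cup; its head is at scene (229,198) and it has been released. Now to the silver holder.

Call:
arm_command(
  steps=[
    [0.02, -0.03, 0.0, 0, 0, 0],
    [0.04, -0.065, 0.0, 0, 0, 0.7],
    [0.063, -0.105, 0.0, 0, 0, 1.4],
    [0.086, -0.145, 0.01, 0, 0, 2],
    [0.109, -0.185, 0.03, 0, 0, 2.7],
  ],
  grip=-0.75,
)

```text
time: 9.55
eef_pos: [0.5294, -0.231, 0.2499]
tcp_rot: [0.002, 0.007, 1.0, -0.0]
wrist_force: [-0.1, -0.6, 0.5]
gripper_width: 0.0726
grip_force: 0.0
```

Call:
arm_command(
  steps=[
    [0.02, -0.035, 0.015, 0, 0, 0.3],
    [0.04, -0.07, 0.035, 0, 0, 0.7],
    [0.057, -0.1, 0.05, 0, 0, 0.7],
    [0.057, -0.1, 0.05, 0, 0, 0.7],
  ],
)

```text
time: 9.95
eef_pos: [0.469, -0.3306, 0.1968]
tcp_rot: [-0.001, 0.015, 1.0, 0.001]
wrist_force: [0.0, 1.4, -0.7]
gripper_width: 0.0816
grip_force: 0.0
```

```bash
python3 - <<'E'
from h import *
import pickle
np.set_printoptions(precision=4,suppress=True)
goto([.4745,-.333,.20],[0,0,-1],[.027,.9996,0])
w,mw=snap('wrist','w5.png'); pickle.dump((w,mw),open('w5.pkl','wb'))
hs=cv2.cvtColor(w,cv2.COLOR_RGB2HSV); O=np.array([.490,-.333,0]);x=np.array([.9996,-.027,0]);y=np.array([.027,.9996,0])
for n,q in dict(topFL=(-.03,.03,.045),topFR=(-.03,-.03,.045),topBR=(0,-.03,.045),topBL=(0,.03,.045),tgR=(.035,-.03,.005),tgL=(.035,.03,.005)).items(): print(n,proj(mw,O+q[0]*x+q[1]*y+[0,0,q[2]]))
k=((hs[...,1]<50)&(hs[...,2]>130)).astype(np.uint8)
n,l,st,c=cv2.connectedComponentsWithStats(k)
for i in range(1,n):
    if st[i,4]>300: print(st[i],c[i], cv2.minAreaRect(np.argwhere(l==i)[:,::-1].astype(np.float32)))
cv2.imwrite('pics/w5c.png',cv2.resize(w[60:230,150:376,::-1],(798,600),interpolation=cv2.INTER_CUBIC))
E
```

```text
t 9.95 pos [ 0.469  -0.3306  0.1968] shift [-0.0056 -0.0022 -0.0032] turn [ 0.15 -0.12 -0.17]
topFL [285.5005 175.8022]
topFR [228.9327 175.9501]
topBR [229.6485 203.2018]
topBL [284.9762 203.0454]
tgR [233.2804 221.6859]
tgL [281.6759 221.5422]
[ 314   84   88   31 1054] [357.2258  98.4753] ((357.47052001953125, 98.628662109375), (87.70560455322266, 12.305994987487793), 12.907408714294434)
[ 227  173   56   49 2529] [254.3381 196.3314] ((254.5, 197.0), (48.0, 55.0), 90.0)
```

View pics/w5c.png

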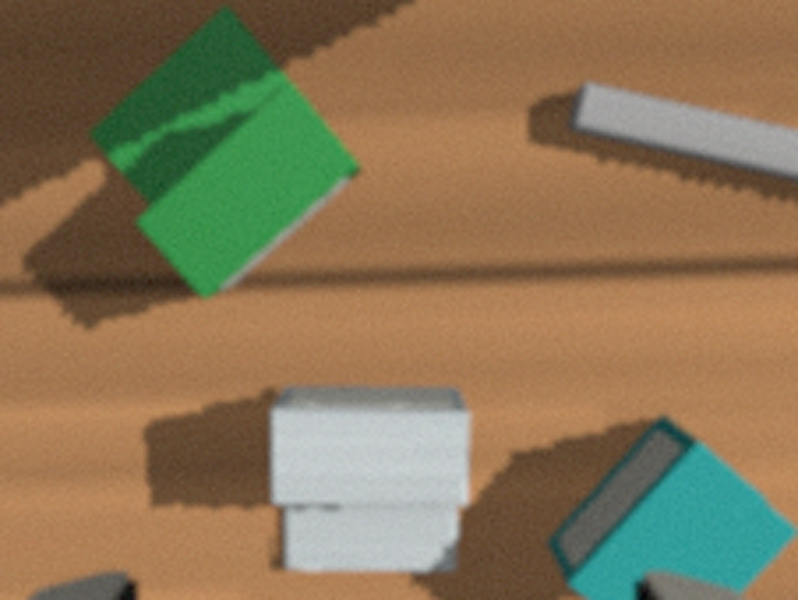

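The crop confirms the silver holder: block cols 226.8–282.8 and rows 175.6–202.8, tongue tip at row 221.8, square to the tool. It lies 2.4 px (about 2.5 mm) to -y of the estimate, and the fingers clear the turquoise one. I descend.

Call:
arm_command(
  steps=[
    [-0.003, -0.003, 0.04, 0, 0, 0],
    [-0.0055, -0.0045, 0.08, 0, 0, 0],
    [-0.0055, -0.0045, 0.12, 0, 0, 0],
    [-0.0055, -0.0045, 0.155, 0, 0, 0],
    [-0.0055, -0.0045, 0.175, 0, 0, 0],
  ],
)

```text
time: 10.5
eef_pos: [0.4774, -0.3314, 0.022]
tcp_rot: [-0.0, 0.013, 1.0, 0.001]
wrist_force: [-0.9, 1.0, -0.2]
gripper_width: 0.0814
grip_force: 0.0
```

Call:
arm_command(
  steps=[
    [0, 0, 0.008, 0, 0, 0],
    [0, 0, 0.01, 0, 0, 0],
    [0, 0, 0.01, 0, 0, 0],
  ],
)

```text
time: 10.8
eef_pos: [0.4784, -0.3333, 0.0153]
tcp_rot: [0.001, 0.013, 1.0, -0.0]
wrist_force: [0.0, 0.1, -0.4]
gripper_width: 0.0812
grip_force: 0.0
```

Call:
arm_command(
  steps=[
    [0, 0, 0, 0, 0, 0],
    [0, 0, 0, 0, 0, 0],
    [0, 0, 0, 0, 0, 0],
    [0, 0, 0, 0, 0, 0],
    [0, 0, 0, 0, 0, 0],
  ],
  grip=1,
  squeeze=45,
)

```text
time: 11.3
eef_pos: [0.478, -0.3337, 0.0151]
tcp_rot: [0.001, 0.013, 1.0, -0.0]
wrist_force: [-0.0, -0.1, 5.5]
gripper_width: 0.0594
grip_force: 44.9
```

Gripped, but at holder x of about -12. I re-grip 4 mm further from the lip to be safe.

Call:
arm_command(
  steps=[
    [0, 0, 0, 0, 0, 0],
    [0, 0, 0, 0, 0, 0],
    [0.002, 0, -0.001, 0, 0, 0],
    [0.004, 0, -0.001, 0, 0, 0],
    [0.004, 0, -0.001, 0, 0, 0],
  ],
  grip=-0.6,
)

```text
time: 11.8
eef_pos: [0.4733, -0.3331, 0.0153]
tcp_rot: [0.001, 0.013, 1.0, 0.0]
wrist_force: [-1.0, 0.5, -0.4]
gripper_width: 0.0743
grip_force: 0.0
```

Call:
arm_command(
  steps=[
    [0, 0, 0, 0, 0, 0],
    [0, 0, 0, 0, 0, 0],
    [0, 0, 0, 0, 0, 0],
    [0, 0, 0, 0, 0, 0],
  ],
  grip=1,
)

```text
time: 12.2
eef_pos: [0.4737, -0.3332, 0.0154]
tcp_rot: [0.001, 0.013, 1.0, 0.0]
wrist_force: [0.4, -0.2, -0.2]
gripper_width: 0.0596
grip_force: 44.9
```

Call:
arm_command(
  steps=[
    [0, 0, -0.01, 0, 0, 0],
    [0, 0, -0.04, 0, 0, 0],
    [0, 0, -0.08, 0, 0, 0],
    [0, 0, -0.105, 0, 0, 0],
    [0, 0, -0.105, 0, 0, 0],
  ],
)

```text
time: 12.7
eef_pos: [0.4749, -0.3343, 0.1243]
tcp_rot: [0.003, 0.013, 1.0, -0.002]
wrist_force: [0.2, -0.8, -2.0]
gripper_width: 0.0595
grip_force: 44.9
```

```bash
python3 - <<'E'
from h import *
import pickle
np.set_printoptions(precision=4,suppress=True)
s=r.get_state();print(s['gripper_width'],s['grip_force'],s['wrist_force'])
# rack frame from the first wrist view over the rack: cup1 & ledge edges
a,ma,b,mb,w,mw=pickle.load(open('v2.pkl','rb')); g=cv2.GaussianBlur(cv2.cvtColor(w,cv2.COLOR_RGB2GRAY),(3,3),0).astype(int)
sat=cv2.cvtColor(w,cv2.COLOR_RGB2HSV)[...,1].astype(int)
# front ledge edge (wood->steel): row where saturation drops, by column
P=[]
for u in range(242,372,10):
    d=sat[26:48,u]; v=26+np.argmax(d[:-1]-d[1:])+.5; P.append(plane(mw,u,v,.024)[:2])
P=np.array(P); 
c=np.polyfit(P[:,1],P[:,0],1); print('front edge x at y=.028',np.polyval(c,.028),'slope deg',np.degrees(np.arctan(c[0])),np.ptp(P[:,0]-np.polyval(c,P[:,1])))
L=[];Rr=[]
for v in range(42,85,4):
    d=sat[v,200:300]; L.append(plane(mw,200+np.argmax(d[:-1]-d[1:])+.5,v,.024)[:2])
    d=sat[v,340:420]; Rr.append(plane(mw,340+np.argmax(d[1:]-d[:-1])+.5,v,.024)[:2])
for Q in(L,Rr):
    Q=np.array(Q); c=np.polyfit(Q[:,0],Q[:,1],1); print('side y at x=.5',np.polyval(c,.5),np.degrees(np.arctan(c[0])),np.ptp(Q[:,1]-np.polyval(c,Q[:,0])))
E
```

```text
0.05949175187464248 44.905062317848206 [ 0.2417 -0.8427 -2.0125]
front edge x at y=.028 0.45230336330179866 slope deg -2.3105156744457047 0.001673404308839277
side y at x=.5 -0.08275252686392459 2.3016975296862507 0.001264568103115482
side y at x=.5 0.12856875185793484 2.170600529950239 0.0010796349038960373
```

```bash
python3 - <<'E'
from h import *
goto([.462,.0229,.12],[0,0,-1],[-.0393,.9992,0])
E
```

```text
t 12.7 pos [ 0.4749 -0.3343  0.1243] shift [0.0223 0.3568 0.0029] turn [-0.22  0.38 -3.76]
```

Call:
arm_command(
  steps=[
    [0.002, 0.03, 0, 0, 0, -0.4],
    [0.004, 0.068, 0, 0, 0.2, -0.8],
    [0.007, 0.108, 0, 0, 0.3, -1.2],
    [0.009, 0.148, 0.001, -0.2, 0.4, -1.6],
    [0.012, 0.188, 0.001, -0.2, 0.4, -2.0],
  ],
)

```text
time: 13.2
eef_pos: [0.4655, -0.1432, 0.1184]
tcp_rot: [-0.003, -0.004, 1.0, 0.002]
wrist_force: [1.0, -0.1, -2.4]
gripper_width: 0.0599
grip_force: 44.9
```

Call:
arm_command(
  steps=[
    [0.002, 0.04, 0, 0, 0, -0.4],
    [0.004, 0.08, 0, 0, 0, -0.8],
    [0.006, 0.12, 0, 0, 0, -1.2],
    [0.0075, 0.15, 0, 0, 0, -1.5],
    [0.009, 0.167, 0, 0, 0, -1.8],
  ],
)

```text
time: 13.7
eef_pos: [0.455, 0.024, 0.1192]
tcp_rot: [-0.003, -0.021, 1.0, 0.002]
wrist_force: [0.1, -0.3, -2.1]
gripper_width: 0.0595
grip_force: 44.9
```

```bash
python3 - <<'E'
from h import *
goto([.463,.0229,.045],[0,0,-1],[-.0393,.9992,0])
E
```

```text
t 13.7 pos [0.455  0.024  0.1192] shift [-0.0085 -0.0018  0.0742] turn [ 0.25 -0.38  0.13]
```

Call:
arm_command(
  steps=[
    [-0.002, -0.001, 0.02, 0.1, -0.2, 0.1],
    [-0.005, -0.0015, 0.045, 0.2, -0.4, 0.1],
    [-0.0075, -0.0015, 0.065, 0.2, -0.4, 0.1],
    [-0.0075, -0.0015, 0.074, 0.2, -0.4, 0.1],
    [-0.0075, -0.0015, 0.074, 0.2, -0.4, 0.1],
  ],
)

```text
time: 14.2
eef_pos: [0.4621, 0.0211, 0.0448]
tcp_rot: [-0.001, -0.019, 1.0, 0.0]
wrist_force: [-0.4, -0.9, -2.1]
gripper_width: 0.06
grip_force: 44.9
```

Call:
arm_command(
  steps=[
    [0, 0, 0.001, 0, 0, 0],
    [0, 0, 0.003, 0, 0, 0],
    [0, 0, 0.003, 0, 0, 0],
  ],
)

```text
time: 14.5
eef_pos: [0.4634, 0.021, 0.0435]
tcp_rot: [0.001, -0.019, 1.0, 0.0]
wrist_force: [-0.3, 0.5, -2.3]
gripper_width: 0.0596
grip_force: 44.9
```

```bash
python3 - <<'E'
from h import *
import pickle
np.set_printoptions(precision=4,suppress=True)
goto([.465,.0229,.0395],[0,0,-1],[-.0393,.9992,0]);print(r.get_state()['wrist_force'])
p=r.get_state()['eef_pos'];w,mw=snap('wrist','w6.png');b,mb=snap('top','t6.png');a,ma=snap('scene','s6.png');pickle.dump((w,mw,a,ma,b,mb),open('v6.pkl','wb'))
u,v=proj(ma,[.5,.02,.03]).astype(int)-[40,30]
O=np.array([.526,.0253,0]);x=np.array([.9992,.0393,0]);y=np.array([-.0393,.9992,0])
for q in((0,.105,.06),(0,-.105,.06),(-.075,.11,.024),(-.075,-.11,.024)): print(q,proj(mw,O+q[0]*x+q[1]*y+[0,0,q[2]]))
for q in((.016,.03,.0296),(.016,-.03,.0296),(-.014,.03,.0746),(-.014,-.03,.0746)): print('h',proj(mw,p*[1,1,0]+q[0]*x+q[1]*y+[0,0,q[2]]))
cv2.imwrite('pics/c6.png',np.hstack([cv2.resize(w[100:240,180:350,::-1],(486,400),interpolation=cv2.INTER_CUBIC),cv2.resize(a[v:v+80,u:u+60,::-1],(300,400),interpolation=cv2.INTER_CUBIC)]))
E
```

```text
t 14.5 pos [0.4634 0.021  0.0435] shift [-0.0016  0.0018  0.004 ] turn [ 0.02  0.17 -0.07]
[-0.2999  0.5411 -2.3358]
(0, 0.105, 0.06) [443.2242 349.974 ]
(0, -0.105, 0.06) [ 82.1828 350.2741]
(-0.075, 0.11, 0.024) [435.3365 208.4849]
(-0.075, -0.11, 0.024) [ 89.2676 208.6616]
h [306.3227 253.4235]
h [212.6836 253.4808]
h [323.1712 236.3725]
h [196.3581 236.4452]
```

View pics/c6.png

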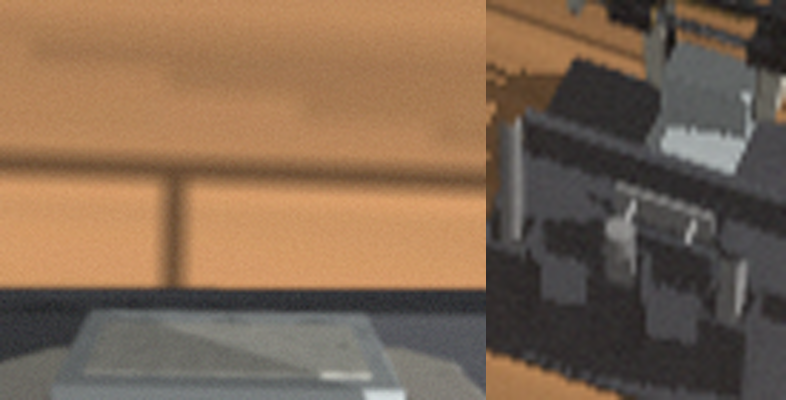

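Wrist view: the ledge's front edge is at row ~201 and the holder is squarely held, centred at col 260. Scene crop: the tongue lies in front of the lip, roughly opposite the clip. I check the y alignment numerically from the ledge sides in the wrist view.

```bash
python3 - <<'E'
from h import *
import pickle
np.set_printoptions(precision=4,suppress=True)
w,mw,a,ma,b,mb=pickle.load(open('v6.pkl','rb')); p=np.array([.4634,.021,.0435])
sat=cv2.GaussianBlur(cv2.cvtColor(w,cv2.COLOR_RGB2HSV)[...,1],(3,3),0).astype(int)
L=[];Q=[]
for v in range(206,240,3):
    d=sat[v,40:140];i=40+np.argmax(d[:-2]-d[2:])+1; e=sat[v,390:490];j=390+np.argmax(e[2:]-e[:-2])+1
    A,B=plane(mw,i,v,.024),plane(mw,j,v,.024); print(v,i,j,A[:2],B[:2],'width',B[1]-A[1])
# top view: ledge sides in row y and front edge
s2=cv2.cvtColor(b,cv2.COLOR_RGB2HSV)[...,1].astype(int)
x=np.array([.9992,.0393,0]);y=np.array([-.0393,.9992,0]);O=np.array([.526,.0253,0])
print('scene clip ends',[proj(ma,O+.027*x+t*y+[0,0,.05]) for t in(-.032,.032)],'tongue front corners',[proj(ma,p*[1,1,0]+.016*x+t*y+[0,0,.033]) for t in(-.03,.03)], 'crop org',proj(ma,[.5,.02,.03]).astype(int)-[40,30])
E
```

```text
206 104 421 [ 0.4533 -0.0781] [0.4455 0.1229] width 0.20092743891205472
209 100 423 [ 0.4553 -0.0808] [0.4474 0.1245] width 0.20524817059573341
212 100 426 [ 0.4573 -0.0809] [0.4493 0.1267] width 0.20768245268596108
215 100 426 [ 0.4594 -0.0811] [0.4513 0.1271] width 0.20821140939442007
218 101 426 [ 0.4614 -0.0807] [0.4533 0.1274] width 0.20810331644482705
221 101 425 [ 0.4634 -0.0808] [0.4553 0.1271] width 0.20799353633260265
224 101 425 [ 0.4655 -0.081 ] [0.4574 0.1275] width 0.20852736425243257
227 102 424 [ 0.4675 -0.0806] [0.4594 0.1272] width 0.207773420778955
230 102 424 [ 0.4696 -0.0807] [0.4615 0.1276] width 0.20830943518376527
233 103 424 [ 0.4716 -0.0803] [0.4635 0.1279] width 0.2082001981424712
236 103 423 [ 0.4737 -0.0805] [0.4656 0.1276] width 0.20808924559675357
239 41 477 [ 0.4774 -0.121 ] [0.4664 0.1632] width 0.2842524885643691
scene clip ends [array([249.7647, 209.7391]), array([269.0452, 216.015 ])] tongue front corners [array([258.2929, 195.3064]), array([275.7688, 200.845 ])] crop org [224 173]
```

Ledge centre line at the tool is y = 0.0233 and the holder is at 0.021, so I shift +2 mm and lower gently onto the ledge.

Call:
arm_command(
  steps=[
    [0, 0.001, 0.001, 0, 0, 0],
    [0, 0.002, 0.002, 0, 0, 0],
    [0, 0.0025, 0.003, 0, 0, 0],
    [0, 0.0025, 0.003, 0, 0, 0],
  ],
)

```text
time: 15.05
eef_pos: [0.463, 0.0237, 0.0399]
tcp_rot: [0.001, -0.019, 1.0, 0.0]
wrist_force: [0.5, 0.8, -2.3]
gripper_width: 0.0598
grip_force: 44.9
```

Call:
arm_command(
  steps=[
    [0, 0, 0.0005, 0, 0, 0],
    [0, 0, 0.001, 0, 0, 0],
    [0, 0, 0.001, 0, 0, 0],
  ],
)

```text
time: 15.35
eef_pos: [0.4632, 0.0236, 0.0393]
tcp_rot: [0.001, -0.019, 1.0, 0.0]
wrist_force: [-2.8, 0.4, 4.7]
gripper_width: 0.0596
grip_force: 44.9
```

Resting on the ledge with about 7 N. I push straight in.

Call:
arm_command(
  steps=[
    [-0.004, 0, 0, 0, 0, 0],
    [-0.008, 0, 0, 0, 0, 0],
    [-0.012, 0, 0, 0, 0, 0],
    [-0.016, 0, 0, 0, 0, 0],
    [-0.02, 0, 0, 0, 0, 0],
  ],
)

```text
time: 15.85
eef_pos: [0.4828, 0.0243, 0.0393]
tcp_rot: [0.0, -0.019, 1.0, 0.0]
wrist_force: [-4.7, -0.5, 5.5]
gripper_width: 0.0596
grip_force: 44.9
```

Call:
arm_command(
  steps=[
    [-0.004, 0, 0, 0, 0, 0],
    [-0.008, 0, 0, 0, 0, 0],
    [-0.012, 0, 0, 0, 0, 0],
    [-0.016, 0, 0, 0, 0, 0],
    [-0.016, 0, 0, 0, 0, 0],
  ],
)

```text
time: 16.35
eef_pos: [0.4997, 0.0249, 0.0393]
tcp_rot: [0.001, -0.019, 1.0, 0.0]
wrist_force: [1.1, 0.4, 2.4]
gripper_width: 0.0601
grip_force: 44.9
```

```bash
python3 - <<'E'
from h import *
goto([.510,.0249,.0393],[0,0,-1],[-.0393,.9992,0]);s=r.get_state();print(s['wrist_force'],s['wrist_torque'])
E
```

```text
t 16.35 pos [0.4997 0.0249 0.0393] shift [-0.0103 -0.0004  0.0001] turn [ 0.02  0.17 -0.07]
[1.14989601 0.37926987 2.37716486] [ 0.03812992 -0.14188869  0.00879945]
```

Call:
arm_command(
  steps=[
    [-0.001, 0, 0, 0, 0, 0],
    [-0.002, 0, 0, 0, 0, 0],
    [-0.003, 0, 0, 0, 0, 0],
    [-0.004, 0, 0, 0, 0, 0],
    [-0.005, 0, 0, 0, 0, 0],
  ],
)

```text
time: 16.85
eef_pos: [0.5024, 0.0251, 0.0393]
tcp_rot: [-0.001, -0.019, 1.0, 0.0]
wrist_force: [-11.1, -1.5, 13.9]
gripper_width: 0.0597
grip_force: 44.9
```

Call:
arm_command(
  steps=[
    [-0.001, 0, 0, 0, 0, 0],
    [-0.002, 0, 0, 0, 0, 0],
    [-0.003, 0, 0, 0, 0, 0],
    [-0.003, 0, 0, 0, 0, 0],
  ],
)

```text
time: 17.25
eef_pos: [0.5052, 0.0252, 0.0393]
tcp_rot: [-0.001, -0.019, 1.0, 0.0]
wrist_force: [-12.7, -1.1, 14.6]
gripper_width: 0.0597
grip_force: 44.9
```

Call:
arm_command(
  steps=[
    [-0.001, 0, 0, 0, 0, 0],
    [-0.002, 0, 0, 0, 0, 0],
    [-0.003, 0, 0, 0, 0, 0],
    [-0.003, 0, 0, 0, 0, 0],
  ],
)

```text
time: 17.65
eef_pos: [0.5077, 0.0252, 0.0393]
tcp_rot: [-0.002, -0.019, 1.0, 0.0]
wrist_force: [-13.9, -2.0, 17.2]
gripper_width: 0.0597
grip_force: 44.9
```

Call:
arm_command(
  steps=[
    [-0.001, 0, 0, 0, 0, 0],
    [-0.002, 0, 0, 0, 0, 0],
    [-0.003, 0, 0, 0, 0, 0],
    [-0.003, 0, 0, 0, 0, 0],
  ],
)

```text
time: 18.05
eef_pos: [0.5101, 0.0253, 0.0393]
tcp_rot: [-0.002, -0.019, 1.0, 0.0]
wrist_force: [-17.9, -2.5, 20.3]
gripper_width: 0.0598
grip_force: 44.9
```

Call:
arm_command(
  steps=[
    [-0.001, 0, -0.0003, 0, 0, 0],
    [-0.002, 0, -0.0005, 0, 0, 0],
    [-0.003, 0, -0.0005, 0, 0, 0],
    [-0.003, 0, -0.0005, 0, 0, 0],
  ],
)

```text
time: 18.45
eef_pos: [0.511, 0.0252, 0.0392]
tcp_rot: [-0.005, -0.019, 1.0, 0.0]
wrist_force: [-26.0, -5.8, 22.6]
gripper_width: 0.0598
grip_force: 45.0
```

Call:
arm_command(
  steps=[
    [-0.001, 0, 0, 0, 0, 0],
    [-0.002, 0, 0, 0, 0, 0],
    [-0.002, 0, 0, 0, 0, 0],
  ],
)

```text
time: 18.75
eef_pos: [0.5117, 0.0252, 0.039]
tcp_rot: [-0.006, -0.019, 1.0, 0.0]
wrist_force: [-31.6, -6.1, 26.6]
gripper_width: 0.0597
grip_force: 45.0
```

Motion stopped at x = 0.511, as expected for home (0.510), and the force is rising. The tool has tipped by about 0.7°, so I level it while keeping the press.

Call:
arm_command(
  steps=[
    [0, 0, 0, 0, -0.4, 0],
    [0, 0, -0.0003, 0, -0.8, 0],
    [0, 0, -0.0003, 0, -0.8, 0],
  ],
)

```text
time: 19.05
eef_pos: [0.5121, 0.0252, 0.039]
tcp_rot: [0.001, -0.019, 1.0, 0.0]
wrist_force: [-24.7, -6.4, 18.4]
gripper_width: 0.0598
grip_force: 45.0
```

```bash
python3 - <<'E'
from h import *
import pickle
np.set_printoptions(precision=4,suppress=True)
goto([.511,.0252,.0393],[0,0,-1],[-.0393,.9992,0]);s=r.get_state();print(s['wrist_force'],s['wrist_torque'],s['grip_force'],s['qpos'])
a,ma=snap('scene','s7.png'); a0=pickle.load(open('v6.pkl','rb'))[2]
O=np.array([.526,.0253,0]);x=np.array([.9992,.0393,0]);y=np.array([-.0393,.9992,0])
# clip plate displacement in the scene view: row profile along rack x through the clip top
for t in(-.015,.015):
    for nm,im in(('before',a0),('now',a)):
        print(t,nm,[int(cv2.cvtColor(cv2.getRectSubPix(im,(1,1),tuple(map(float,proj(ma,O+k*.001*x+t*y+[0,0,.05])))),cv2.COLOR_RGB2GRAY)[0,0]) for k in range(-12,61,2)])
E
```

```text
t 19.05 pos [0.5121 0.0252 0.039 ] shift [ 0.0011  0.     -0.0004] turn [ 0.03  0.16 -0.05]
[-24.6545  -6.3792  18.3551] [-1.0687  4.7116 -0.1569] 45.00857591629028 [-0.042   0.5492  1.8796  0.0012  0.71   -1.652 ]
-0.015 before [163, 145, 119, 96, 81, 74, 68, 59, 48, 43, 45, 45, 45, 45, 46, 48, 53, 63, 82, 98, 102, 95, 81, 73, 90, 111, 122, 122, 110, 113, 127, 137, 141, 140, 140, 139, 135]
-0.015 now [87, 77, 66, 55, 47, 45, 45, 45, 45, 45, 43, 43, 44, 47, 55, 66, 81, 95, 112, 132, 132, 121, 106, 102, 99, 92, 81, 77, 88, 110, 129, 141, 144, 141, 140, 137, 134]
0.015 before [166, 154, 130, 104, 84, 75, 70, 62, 51, 44, 45, 44, 44, 43, 44, 45, 52, 61, 81, 97, 102, 98, 84, 78, 76, 75, 75, 73, 70, 64, 61, 63, 64, 63, 52, 43, 41]
0.015 now [92, 86, 79, 74, 76, 77, 70, 59, 50, 45, 46, 45, 44, 46, 55, 66, 80, 92, 93, 96, 113, 130, 143, 149, 123, 98, 84, 76, 74, 74, 75, 75, 71, 64, 53, 46, 46]
```

The clip's features in the scene view moved about 8 mm inward, which means home. One more firm press, kept level, then check that nothing moves.

Call:
arm_command(
  steps=[
    [-0.001, 0, 0, 0, -0.1, 0],
    [-0.002, 0, 0, 0, -0.2, 0],
    [-0.003, 0, 0, 0, -0.3, 0],
    [-0.003, 0, 0, 0, -0.3, 0],
    [-0.003, 0, 0, 0, -0.3, 0],
  ],
  squeeze=58,
)

```text
time: 19.6
eef_pos: [0.5122, 0.0252, 0.0389]
tcp_rot: [0.0, -0.019, 1.0, 0.0]
wrist_force: [-41.5, -8.3, 35.6]
gripper_width: 0.0597
grip_force: 58.0
```

Call:
arm_command(
  steps=[
    [0, 0, 0, 0, 0, 0],
    [0, 0, 0, 0, 0, 0],
    [0, 0, 0, 0, 0, 0],
    [0, 0, 0, 0, 0, 0],
    [0, 0, 0, 0, 0, 0],
  ],
)

```text
time: 20.1
eef_pos: [0.5122, 0.0252, 0.0389]
tcp_rot: [0.0, -0.019, 1.0, 0.0]
wrist_force: [-41.3, -9.0, 35.2]
gripper_width: 0.0597
grip_force: 58.0
```

```bash
python3 - <<'E'
from h import *
import pickle
np.set_printoptions(precision=4,suppress=True)
goto([.511,.0252,.0393],[0,0,-1],[-.0393,.9992,0]);s=r.get_state();print(s['wrist_force'],s['wrist_torque'],s['grip_force'])
ma=camera_model('scene');a=get_image('scene');b=get_image('top');a7=cv2.imread('pics/s7.png')[:,:,::-1];b0=pickle.load(open('v0.pkl','rb'))[2]
d=cv2.absdiff(b,b0).max(2)
for n,(u,v) in dict(turq=(340,195),green=(390,237),blue=(356,272),stamp=(338,239),offcut=(193,243),tin=(177,147),jar=(352,140),bar=(252,125),hammer=(420,200)).items(): print(n,int((d[v-14:v+14,u-14:u+14]>40).sum()),end='; ')
O=np.array([.526,.0253,0]);x=np.array([.9992,.0393,0]);y=np.array([-.0393,.9992,0])
for t in(-.015,.015):
  print([int(cv2.cvtColor(cv2.getRectSubPix(a,(1,1),tuple(map(float,proj(ma,O+k*.001*x+t*y+[0,0,.05])))),cv2.COLOR_RGB2GRAY)[0,0]) for k in range(-12,61,2)])
u,v=proj(ma,[.6335,-.0405,.15]).astype(int); print('punch region diff',int((cv2.absdiff(a,a7).max(2)[v-12:v+12,u-8:u+8]>40).sum()))
E
```

```text
t 20.1 pos [0.5122 0.0252 0.0389] shift [ 0.0012  0.     -0.0004] turn [ 0.04  0.05 -0.04]
[-41.2944  -9.0423  35.1662] [-1.5459  7.2608 -0.2124] 58.01882028579712
turq 386; green 445; blue 88; stamp 75; offcut 0; tin 0; jar 16; bar 0; hammer 545; [89, 78, 65, 55, 47, 45, 44, 44, 44, 44, 43, 42, 43, 46, 55, 68, 82, 95, 112, 131, 131, 120, 106, 103, 101, 94, 81, 77, 90, 111, 127, 137, 141, 140, 140, 139, 136]
[92, 86, 80, 73, 73, 73, 71, 60, 47, 42, 42, 44, 45, 47, 55, 67, 80, 92, 94, 98, 114, 130, 143, 149, 124, 98, 82, 74, 75, 76, 75, 75, 71, 64, 54, 46, 46]
punch region diff 1
```

Hard stop: 17 N more moved it only 0.1 mm, so it is home and flush. I ease the press slightly, check the look-alikes by hue, and hand in.

Call:
arm_command(
  steps=[
    [0.001, 0, 0, 0, 0.1, 0],
    [0.0015, 0, -0.0003, 0, 0.1, 0],
    [0.0015, 0, -0.0003, 0, 0.1, 0],
  ],
)

```text
time: 20.5
eef_pos: [0.5122, 0.0252, 0.039]
tcp_rot: [0.001, -0.019, 1.0, 0.0]
wrist_force: [-31.0, -7.5, 21.4]
gripper_width: 0.0598
grip_force: 58.0
```

```bash
python3 - <<'E'
from h import *
import pickle
b0=pickle.load(open('v0.pkl','rb'))[2]; b=get_image('top'); s=r.get_state(); print(s['time'],s['eef_pos'],s['wrist_force'])
for n,lo,hi in(('green',50,75),('turq',82,95),('blue',105,125)):
    for im in(b0,b):
        h=cv2.cvtColor(im,cv2.COLOR_RGB2HSV); m=cv2.inRange(h,(lo,120,30),(hi,255,255)); m[:150]=0;m[:,:300]=0; q=np.argwhere(m); print(n,len(q),q.mean(0).round(1),q.min(0),q.max(0))
E
```

```text
20.55 [0.512198   0.02524116 0.03897037] [-31.88470012  -7.48847191  23.00068823]
green 422 [237.4 389.9] [223 376] [251 403]
green 420 [237.4 389.9] [223 376] [251 403]
turq 448 [195.  339.7] [182 325] [208 355]
turq 441 [195.1 339.6] [182 325] [208 354]
blue 399 [272.3 356.5] [262 345] [282 366]
blue 396 [272.3 356.5] [262 345] [282 366]
```

Nothing has shifted (the differences were shadows), and the holder is still pressed home.

```bash
python3 -c "
from station import order
print(order.finish_job())"
```

```text
the job is handed in; nothing more can be done
None
```

The job is handed in: the punch stands released in the empty cup, and the label holder is held pressed home against the lip at about 32 N, with the clip in by about 8 mm; I saw no sign that anything else had shifted, at about 20.6 s.

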